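# Fetch the low jar from behind the reagent bottles and put it on the balance

### The arm

A 6-joint arm with a two-finger parallel gripper is mounted at the origin on the work surface. World frame = base frame: x ahead of the robot, y to its left, z up, the work surface at z = 0. Lengths are in m, angles in rad, forces in N, time in s.
With the tool pointing down it reaches from about 0.35 to 0.725 m from the base axis. Payload 4.3 kg.
Tool frame: the origin (TCP) lies at the very end of the fingers, on their centre line; the grasp point (between the pads) lies 19 mm behind it; z points along the fingers, y is the line along which they close (so a half turn about z gives the same grasp; the last joint's range is limited). The gripper opens to 85 mm and grips with 20 to 120 N. Pads are 22 mm wide; open, the fingers measure 114 mm over their backs; the gripper's body (76 mm by 85 mm) begins 54 mm behind the grasp point. The pads swing forward as they close: fully open they stand 13 mm farther back than shut.
Start: joints at [1.124, 0.377, 0.081, 1.274, 0, 1.46], TCP at [0.19, 0.543, 0.231] pointing down, gripper open.
Joint ranges: [-2.72, 2.72], [-0.84, 1.66], [-1.02, 1.22], [-1.77, 2.12], [-1.37, 1.28], [-3.14, 3.14]. Speed limits (rad/s): [2.57, 2.57, 3.14, 3.14, 3.14, 3.14].

### API

Orientations are given as a unit quaternion [x, y, z, w].
In Python, from bench import bot gives the robot as it stands. The module is installed in compiled form; this text tells all that it offers. Calls block until the motion is done:
- bot.goto(position, orientation): joint-space move of the TCP to a pose.
- bot.movel(position, rot=None, rate=0.15, contact_N=None): straight line of the TCP; rot=None keeps the orientation; rate is the mean speed in m/s. With contact_N (N) it stops when the force on the tool has changed by that much, and returns True; else False.
- bot.goto_joints(angles): joint-space move.
- bot.grip(opening): finger opening in m; the grip force is fixed at half the most; returns when the fingers have stopped.
- bot.dwell(seconds).
- bot.ik(position, orientation): joint angles nearest the present ones, or None.
- bot.camera(name): name is "side" or "top"; returns a dict with "img" (480x640x3 uint8, red, green, blue), "fx", "fy", "cx", "cy" (pixels), "xyz" and "attitude" of the camera in the world. Camera axes: x right, y down, z forward; pixel columns grow to the right and rows downward; lengths in m; the calibration is good to about 2 mm. A picture is of the moment at which its call begins. There is no depth.
A pose or a line that the arm cannot do raises bot.Unreachable and nothing moves.
- bot.sign_off(): hands the job in; it is judged then, once.
Readings, each from a call of its own:
- bot.get_time(): time.
- bot.get_joint_positions(): joint angles.
- bot.get_dq(): joint speeds.
- bot.get_joint_torque(): joint torques, N m.
- bot.get_eef_pos(): TCP position.
- bot.get_tool_rot(): TCP orientation.
- bot.get_wrist_force(): force on the tool from outside, world axes, zero at the start.
- bot.get_torque(): the same for the moment, N m.
- bot.get_opening(): finger opening in m.
- bot.get_finger_force(): force on a finger pad.
Only numpy, scipy, OpenCV 4.12 (cv2) and the standard library are available. Lean on these libraries where they do the work, as an engineer would, in place of code of your own. Each camera call takes 0.05 s, during which the arm holds its last target. There are 200 camera calls.

### The job

The low jar is to be weighed, but three tall bottles crowd it at the back of the spill tray: first clear all three bottles into the empty light carrier, one to a compartment so that it is evenly loaded and neither slides nor tips. Then set the jar in the middle of the balance pan, and afterwards put each bottle back upright in its own corner of the spill tray, just where it stood. Set each thing down without dropping it, knock nothing over and leave the beaker and the flask alone.

Things in the scene. Friction and masses are not known exactly. Their poses are not given: they have to be found in the camera images.
- amber_bottle: Round amber glass bottle, 66 mm diameter, 148 mm tall, straight up to 104 mm, then a shoulder and a black screw cap of 32 mm diameter between 124 and 148 mm. About 0.3 to 0.55 kg. Origin: centre of the underside, z up.
- square_bottle: White plastic bottle of square section 60 x 60 mm, 152 mm tall, straight up to 112 mm, then a white screw cap of 36 mm diameter between 127 and 152 mm. About 0.25 to 0.5 kg. Origin: centre of the underside, z up, x and y square to its flat sides; at the start these are nearly parallel to the spill tray's sides.
- slim_bottle: Round white plastic bottle, 58 mm diameter, 158 mm tall, straight up to 110 mm, then a long shoulder and a black screw cap of 30 mm diameter between 134 and 158 mm. About 0.23 to 0.45 kg. Origin: centre of the underside, z up.
- jar: Low round jar, 54 mm tall, body 52 mm diameter, black lid of 54 mm diameter from 36 to 54 mm. About 0.1 to 0.18 kg. Origin: centre of the underside, z up. It stands in one of the two back corners of the spill tray.
- spill_tray: Grey square spill tray fixed to the bench, 176 x 176 mm plus a 5 mm outer lip, rim 22 mm high and 5 mm thick, inner floor 4 mm above the bench. Origin: centre of its underside, x and y parallel to its sides, +x to its back (away from the robot). The bottles and the jar stand one in each corner, about (+-37.5, +-37.5) mm from its centre.
- carrier: Empty light white plastic carrier, loose (0.22 kg): open box, 108 mm along its x, 264 mm along its y, walls 40 mm high and 3 mm thick, inner floor 4 mm above the bench; two cross ribs 26 mm high at y = +-43 mm make three compartments in a row, centred at y = -87, 0 and +87 mm, each at least 83 by 102 mm inside. Lip and end lugs reach 146 mm from the centre along y. Origin: centre of its underside.
- balance: Precision balance fixed on the bench, cream housing 292 x 200 mm, with a round steel pan of 140 mm diameter whose flat top is 77 mm above the bench. Origin: on the bench below the centre of the pan; the housing reaches 206 mm towards the display (its -x), 86 mm behind and 100 mm to either side, and is at most 62 mm high outside the pan.
- beaker: Bystander: empty glass beaker, 70 mm diameter, 90 mm tall, loose on the bench beyond the work. Origin: centre of the underside.
- flask: Bystander: conical glass flask, 82 mm diameter at the foot, 122 mm tall, loose on the bench beyond the work. Origin: centre of the underside.

How it is judged:
On the way, in this order (a step that is already met when the one before it is completed fails the run):
1. all three bottles stand upright in the carrier, one to a compartment, while the jar is still in its place (x of amber_bottle in the frame of carrier between -0.03 and 0.03 m and y of amber_bottle in the frame of carrier between -0.11 and 0.11 m and z of each of amber_bottle, square_bottle, slim_bottle in the frame of carrier below 0.012 m and angle between each of amber_bottle, square_bottle, slim_bottle's own z axis and vertical below 0.1 rad and linear speed of each of amber_bottle, square_bottle, slim_bottle below 0.03 m/s and x of square_bottle in the frame of carrier between -0.03 and 0.03 m and y of square_bottle in the frame of carrier between -0.11 and 0.11 m and x of slim_bottle in the frame of carrier between -0.03 and 0.03 m and y of slim_bottle in the frame of carrier between -0.11 and 0.11 m and horizontal distance between amber_bottle and square_bottle above 0.062 m and horizontal distance between each of amber_bottle, square_bottle and slim_bottle above 0.062 m and distance of jar from where it was at the start of the episode below 0.03 m), for 0.2 s.
2. the jar stands released in the middle of the balance pan while the bottles are still in the carrier (horizontal distance between jar and balance below 0.02 m and height (world z) of jar between 0.07 and 0.085 m and angle between each of jar, amber_bottle, square_bottle, slim_bottle's own z axis and vertical below 0.1 rad and linear speed of each of jar, amber_bottle, square_bottle, slim_bottle below 0.03 m/s and contact force between jar and the fingers below 0.5 N and x of amber_bottle in the frame of carrier between -0.03 and 0.03 m and y of amber_bottle in the frame of carrier between -0.11 and 0.11 m and z of each of amber_bottle, square_bottle, slim_bottle in the frame of carrier below 0.012 m and x of square_bottle in the frame of carrier between -0.03 and 0.03 m and y of square_bottle in the frame of carrier between -0.11 and 0.11 m and x of slim_bottle in the frame of carrier between -0.03 and 0.03 m and y of slim_bottle in the frame of carrier between -0.11 and 0.11 m and horizontal distance between amber_bottle and square_bottle above 0.062 m and horizontal distance between each of amber_bottle, square_bottle and slim_bottle above 0.062 m), for 0.2 s.
At the end, for the whole second after the job is handed in: each bottle stands upright and released within 15 mm of where it stood at the start, the jar stands upright and released within 20 mm of the middle of the balance pan, the carrier is within 25 mm of its first place, and all is at rest (distance of each of amber_bottle, square_bottle, slim_bottle from where it was at the start of the episode below 0.015 m and angle between each of amber_bottle, square_bottle, slim_bottle, jar, carrier's own z axis and vertical below 0.1 rad and linear speed of each of amber_bottle, square_bottle, slim_bottle, jar below 0.03 m/s and contact force between each of amber_bottle, square_bottle, slim_bottle, jar and the fingers below 0.5 N and horizontal distance between jar and balance below 0.02 m and height (world z) of jar between 0.07 and 0.085 m and distance of carrier from where it was at the start of the episode below 0.025 m); the robot touches nothing.
It fails at once if a bottle or the jar is tipped by more than 30 degrees (angle between any of amber_bottle, square_bottle, slim_bottle, jar's own z axis and vertical above 0.52 rad).
It fails at once if the carrier slides more than 25 mm or tips by more than 6 degrees (distance of carrier from where it was at the start of the episode above 0.025 m or angle between carrier's own z axis and vertical above 0.105 rad).
It fails at once if a bottle or the jar is dropped (moves faster than 0.5 m/s, a fall of over 12 mm, out of the fingers) ((linear speed of amber_bottle above 0.5 m/s and contact force between amber_bottle and the fingers below 0.1 N) or (linear speed of square_bottle above 0.5 m/s and contact force between square_bottle and the fingers below 0.1 N) or (linear speed of slim_bottle above 0.5 m/s and contact force between slim_bottle and the fingers below 0.1 N) or (linear speed of jar above 0.5 m/s and contact force between jar and the fingers below 0.1 N)).
It fails at once if the beaker or the flask is moved by more than 20 mm or tipped (distance of any of beaker, flask from where it was at the start of the episode above 0.02 m or angle between any of beaker, flask's own z axis and vertical above 0.3 rad).
It also fails if it takes over 147 s, if anything falls off the work surface, if the arm or the gripper's body presses on something with over 40 N, if the wrist force passes 120 N, or if a joint passes its speed limit or range.

## Working session

There is one attempt and no reset: what is moved stays moved. The work goes in short steps, each a Python script; the robot and the scene stay as the last script left them, time stands still between calls to the robot, and variables do not carry over. Pictures are saved under pics/ and viewed, at most 14 in all, crops included, and the job is handed in when it is done.

```bash
mkdir -p pics; python3 - <<'E'
from bench import bot
import cv2
for n in ("top","side"):
    c=bot.camera(n); cv2.imwrite(f"pics/{n}0.png",c["img"][:,:,::-1])
    print(n,[c[k] for k in("fx","fy","cx","cy","xyz","attitude")])
print(bot.get_time(),bot.get_tool_rot(),bot.get_opening())
E
```

```text
top [517.3535334354827, 517.3535334354827, 322.31095219133766, 240.57942039141636, array([ 0.42671611, -0.0168245 ,  1.20329053]), array([-0.69751649,  0.71212847, -0.05581705,  0.05681768])]
side [506.80859205464094, 506.80859205464094, 316.4778923953436, 238.75543752011066, array([ 0.54201102, -0.8455687 ,  0.86203662]), array([ 0.91819668, -0.04544977,  0.01134522, -0.39334523])]
0.1 [ 1.67588039e-01  9.85856682e-01 -8.85266912e-04 -2.62196233e-04] 0.08547497908623784
```

View pics/top0.png

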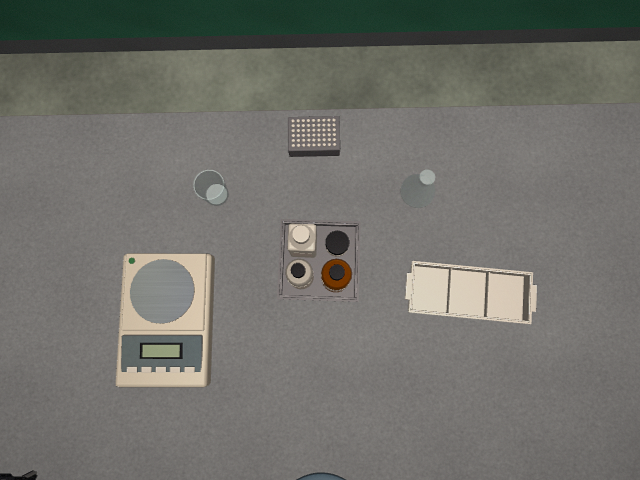

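View pics/side0.png

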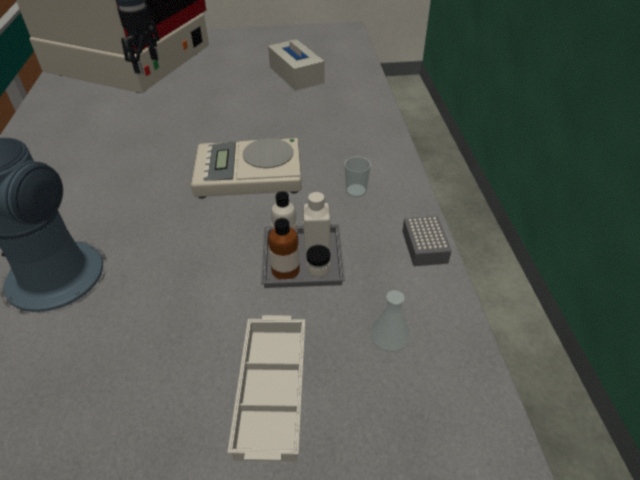

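The tray is at px (319,260): square at back-left, slim front-left, amber front-right, and the jar back-right at (337,242). The carrier is on the right (472,292) and the balance on the left, with its pan at (162,291). Next I'll measure them with masks.

```bash
cat > h.py <<'E'
import numpy as np, cv2
from bench import bot
from scipy.spatial.transform import Rotation as R
def cast(c,uv,z):
    d=R.from_quat(c["attitude"]).as_matrix()@np.array([(uv[0]-c["cx"])/c["fx"],(uv[1]-c["cy"])/c["fy"],1])
    p=np.array(c["xyz"]); return p+d*(z-p[2])/d[2]
def blobs(m,roi,amin):
    x0,y0,x1,y1=roi; k=np.zeros_like(m); k[y0:y1,x0:x1]=m[y0:y1,x0:x1]
    cs=cv2.findContours(k,cv2.RETR_EXTERNAL,cv2.CHAIN_APPROX_NONE)[0]
    return sorted([q for q in cs if cv2.contourArea(q)>amin],key=cv2.contourArea)[::-1]
E
python3 - <<'E'
from h import *
c=bot.camera("top"); im=c["img"]; hsv=cv2.cvtColor(im,cv2.COLOR_RGB2HSV); V=im.max(2)
big=cv2.resize(im[215:305,270:370],None,fx=6,fy=6,interpolation=cv2.INTER_CUBIC)
cv2.imwrite("pics/crop.png",big[:,:,::-1])
dark=((V<48)*255).astype('uint8')
for q in blobs(dark,(285,225,355,298),50):
    (x,y),r=cv2.minEnclosingCircle(q); print("dark",x,y,r,cv2.contourArea(q))
    for z in(.058,.152,.162):print(z,cast(c,(x,y),z).round(4),2*r/517*(1.203-z))
br=((V>165)*255).astype('uint8')
for q in blobs(br,(390,240,560,340),300)[:3]:
    rr=cv2.minAreaRect(q); print("carrier",rr); b=cv2.boxPoints(rr); print([cast(c,p,.04).round(4)[:2] for p in b])
for q in blobs(br,(285,220,325,260),50): print("white",cv2.minAreaRect(q),cv2.boundingRect(q))
pan=((hsv[...,0]>95)&(hsv[...,0]<125)&(hsv[...,1]>15)&(V>110)).astype('uint8')*255
print("pan px",im[291,162],im[300,125],im[200,330],"bench",im[400,400],"carr",im[290,430],"cap",im[234,301],im[250,293])
for q in blobs(pan,(120,250,210,335),500):
    e=cv2.fitEllipse(q);print("pan",e,cast(c,e[0],.077).round(4))
E
```

```text
dark 336.65093994140625 242.4811248779297 11.995950698852539 399.0
0.058 [ 0.6059 -0.0491  0.058 ] 0.053134868666097325
0.152 [ 0.5912 -0.0465  0.152 ] 0.0487727047756055
0.162 [ 0.5897 -0.0462  0.162 ] 0.0483086447872553
dark 297.0 270.5 7.159010887145996 132.5
0.058 [0.5448 0.0405 0.058 ] 0.03171012559296776
0.152 [0.5351 0.0358 0.152 ] 0.029106848906732857
0.162 [0.5341 0.0353 0.162 ] 0.028829904578409993
dark 336.2196350097656 272.25701904296875 7.472317218780518 85.5
0.058 [ 0.539  -0.0465  0.058 ] 0.03309788477951138
0.152 [ 0.5298 -0.0441  0.152 ] 0.030380678518136653
0.162 [ 0.5288 -0.0438  0.162 ] 0.030091614022245725
carrier ((470.9468994140625, 291.8819580078125), (131.19354248046875, 51.98295593261719), 5.5275397300720215)
[array([ 0.4502, -0.1938]), array([ 0.5659, -0.2104]), array([ 0.5312, -0.503 ]), array([ 0.4165, -0.4819])]
white ((301.5, 237.0), (26.0, 27.0), 90.0) (288, 224, 28, 27)
pan px [138 141 140] [204 187 164] [123 121 117] bench [125 122 119] carr [218 207 188] cap [220 205 186] [137 127 116]
```

View pics/crop.png

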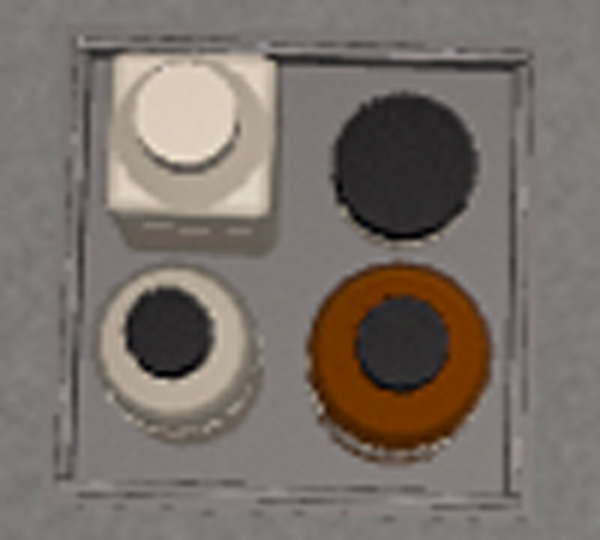

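The crop shows the slim cap at about (297.6,270.1), amber (336.6,271.9), square (300.6,233.6) and the jar lid (337.1,242.1). I'll cross-check against the side view and measure the pan.

```bash
python3 - <<'E'
from h import *
c=bot.camera("top"); s=bot.camera("side"); im=c["img"]
def proj(c,p):
    q=R.from_quat(c["attitude"]).as_matrix().T@(np.array(p)-c["xyz"]); return q[:2]/q[2]*[c["fx"],c["fy"]]+[c["cx"],c["cy"]]
P={}
for n,uv,z in(("amber",(336.5,272.0),.152),("square",(300.6,233.6),.156),("slim",(297.4,270.2),.162),("jar",(336.8,242.2),.058)):
    P[n]=cast(c,uv,z); print(n,P[n].round(4),"side",proj(s,P[n]).round(1))
sat=im.max(2).astype(int)-im.min(2); m=((sat<15)*255).astype('uint8')
m=cv2.morphologyEx(m,cv2.MORPH_OPEN,np.ones((3,3)))
for q in blobs(m,(122,252,206,330),500):
    e=cv2.fitEllipse(q);print("pan",e,cast(c,e[0],.077).round(4))
    print("side",proj(s,cast(c,e[0],.077)))
# tray corners
for uv in((78,40),(530,55),(60,490),(522,505)): print("tray",cast(c,((uv[0]+.5)/6-.5+270,(uv[1]+.5)/6-.5+215),.022).round(4))
# carrier from side: corners of the rim
S=s["img"]; b=((S.max(2)>150)*255).astype('uint8')
for q in blobs(b,(225,305,320,470),500)[:1]:
    rr=cv2.minAreaRect(q); print("carrier side",[cast(s,p,.04).round(3)[:2] for p in cv2.boxPoints(rr)])
cr=cv2.resize(S[185:285,250:350],None,fx=6,fy=6,interpolation=cv2.INTER_CUBIC)
for p in P.values():
    u=((proj(s,p)-[250,185]+.5)*6-.5).astype(int); cv2.drawMarker(cr,tuple(int(a) for a in u),(0,255,0),0,14,1)
cv2.imwrite("pics/scrop.png",cr[:,:,::-1])
cc=cv2.resize(im[250:335,400:545],None,fx=5,fy=5,interpolation=cv2.INTER_CUBIC)
cv2.imwrite("pics/ccrop.png",cc[:,:,::-1])
E
```

```text
amber [ 0.5303 -0.0447  0.152 ] side [280.9 222. ]
square [0.6106 0.0272 0.156 ] side [315.7 196.5]
slim [0.5346 0.0345 0.162 ] side [281.  194.7]
jar [ 0.6066 -0.0495  0.058 ] side [317.7 252.3]
pan ((161.5853271484375, 290.9366455078125), (61.51243209838867, 64.39599609375), 46.484188079833984) [0.5044 0.3344 0.077 ]
side [267.36878636 151.57102678]
tray [0.6642 0.0744 0.022 ]
tray [ 0.6546 -0.1007  0.022 ]
tray [0.4906 0.0827 0.022 ]
tray [ 0.4813 -0.0922  0.022 ]
carrier side [array([ 0.418, -0.482]), array([ 0.423, -0.186]), array([ 0.565, -0.21 ]), array([ 0.531, -0.499])]
```

View pics/scrop.png

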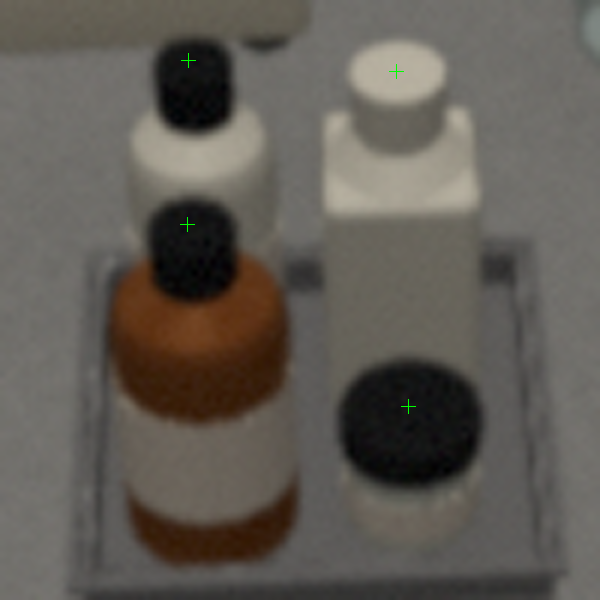

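View pics/ccrop.png

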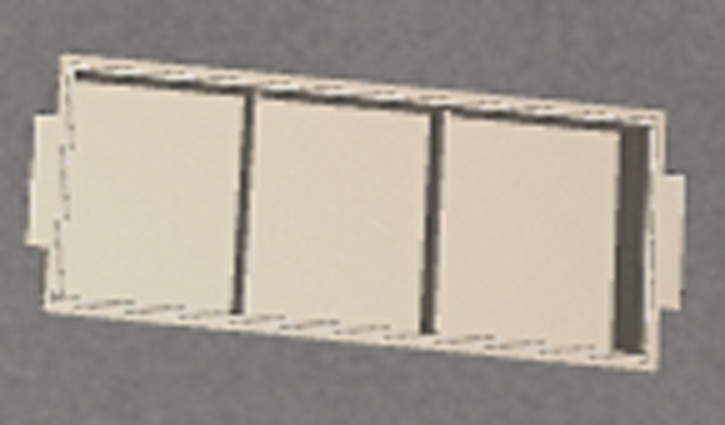

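The side view agrees with the cap positions to about 1 px. The carrier rim corners in the crop are (62,56), (664,112), (656,370) and (45,312). I'll write the transfer helper and start with amber into the middle compartment.

```bash
cat >> h.py <<'E'
OBJ={"amber":((.5303,-.0447),.131,.055),"square":((.6106,.0272),.134,.059),"slim":((.5346,.0345),.141,.053),"jar":((.6066,-.0495),.030,.072)}
# corners of the carrier rim (top view, z=.04): centre and yaw
CX=np.array([.4911,-.3475]); CY=np.radians(-6.7); TY=np.radians(-2.7); PAN=np.array([.5044,.3344])
comp=lambda k: CX+.087*k*np.array([-np.sin(CY),np.cos(CY)])
ZT=.315
def rot(a):  # tool down, closing line at world angle a
    b=(a+np.pi/2)/2; return np.array([np.cos(b),np.sin(b),0,0])
def best(p,z,a):
    q0=np.array(bot.get_joint_positions()); c=[]
    for k in(0,np.pi):
        q=bot.ik([*p,z],rot(a+k))
        if q is not None: c.append((np.abs(np.array(q)-q0).max(),tuple(rot(a+k))))
    return min(c)[1]
def pick(n,p,a):
    z,o=OBJ[n][1:]; zp=z
    bot.goto([*p,ZT],best(p,ZT,a)); bot.grip(o)
    bot.movel([*p,zp+.03],rate=.2); bot.movel([*p,zp],rate=.08); bot.grip(.01)
    print(n,"t",round(bot.get_time(),1),"open",round(bot.get_opening(),4),"F",bot.get_finger_force(),bot.get_eef_pos())
    bot.movel([*p,zp+.02],rate=.06); bot.movel([*p,ZT],rate=.2)
    print(" lifted open",round(bot.get_opening(),4))
def place(n,p,a,dz=0):
    z,o=OBJ[n][1:]; z+=dz
    bot.goto([*p,ZT],best(p,ZT,a))
    bot.movel([*p,z+.015],rate=.18); hit=bot.movel([*p,z-.003],rate=.02,contact_N=3)
    print(" placed hit",hit,"z off",round(bot.get_eef_pos()[2]-z,4)); bot.dwell(.2)
    bot.grip(o); bot.dwell(.2); bot.movel([*p,z+.04],rate=.08); bot.movel([*p,ZT],rate=.25)
    print(" t",round(bot.get_time(),1))
def shot(name,cam="top"):
    c=bot.camera(cam); cv2.imwrite(f"pics/{name}.png",c["img"][:,:,::-1]); return c
E
python3 - <<'E'
from h import *
c=bot.camera("top")
g=[cast(c,((u+.5)/5-.5+400,(v+.5)/5-.5+250),.04)[:2] for u,v in((62,56),(664,112),(656,370),(45,312))]
print(np.round(g,4),np.mean(g,0).round(4),np.degrees(np.arctan2(*( (g[0]+g[3]-g[1]-g[2])[::-1]))).round(2))
p=np.array(bot.get_eef_pos()); bot.movel([p[0],p[1],ZT])
for n in OBJ: print(n,[bot.ik([*OBJ[n][0],z],rot(TY+s*np.pi/4)) is not None for z in(OBJ[n][1],ZT) for s in(-1,1)])
for k in(-1,0,1): print(k,comp(k),[bot.ik([*comp(k),z],rot(CY+s*np.pi/4)) is not None for z in(.13,ZT) for s in(-1,1,3,5)])
print(bot.ik([*PAN,.1],rot(0)),bot.get_time())
E
```

```text
[[ 0.5632 -0.219 ]
 [ 0.5322 -0.4888]
 [ 0.4177 -0.4755]
 [ 0.4487 -0.2059]] [ 0.4905 -0.3473] 83.44
amber [True, True, True, True]
square [True, True, True, True]
slim [True, True, True, True]
jar [True, True, True, True]
-1 [ 0.48094965 -0.43390585] [True, True, True, True, True, True, True, True]
0 [ 0.4911 -0.3475] [True, True, True, True, True, True, True, True]
1 [ 0.50125035 -0.26109415] [True, True, True, True, True, True, True, True]
[ 0.48064749  0.50333128 -0.0701853   0.99727975  0.          2.05144382] 1.0083
```

```bash
python3 - <<'E'
from h import *
q=np.pi/4
pick("amber",OBJ["amber"][0],TY-q); place("amber",comp(0),CY-q)
shot("a1")
E
```

```text
amber t 5.6 open 0.03 F 59.794930815696716 [ 0.53129564 -0.04499449  0.13203319]
 lifted open 0.0301
 placed hit True z off 0.001
 t 12.1
```

View pics/a1.png

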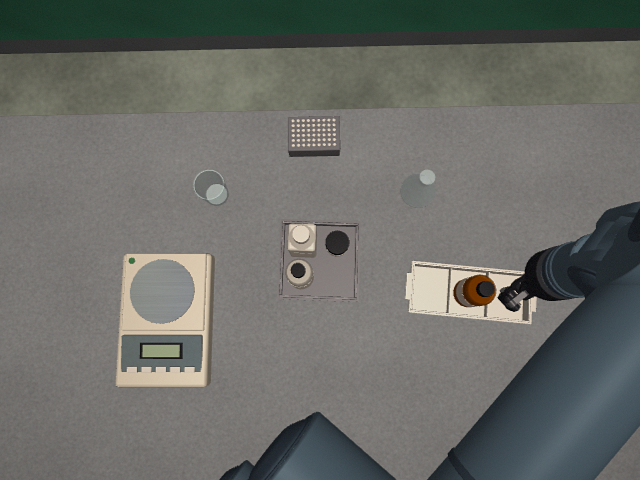

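Amber stands upright in the middle compartment (cap at 485,288) and the carrier hasn't moved. Next, square goes to the far compartment and slim to the near one.

```bash
python3 - <<'E'
from h import *
q=np.pi/4
pick("square",OBJ["square"][0],TY-q); place("square",comp(-1),CY-q)
pick("slim",OBJ["slim"][0],TY+q); place("slim",comp(1),CY+q)
bot.goto([.45,.1,.32],rot(TY+q)); shot("a2"); 
E
```

```text
square t 15.6 open 0.0341 F 60.26569604873657 [0.61121571 0.02737848 0.13506129]
 lifted open 0.034
 placed hit True z off 0.0011
 t 22.7
slim t 26.4 open 0.0281 F 59.30548310279846 [0.53558331 0.03459898 0.14201957]
 lifted open 0.0279
 placed hit True z off 0.001
 t 32.8
```

View pics/a2.png

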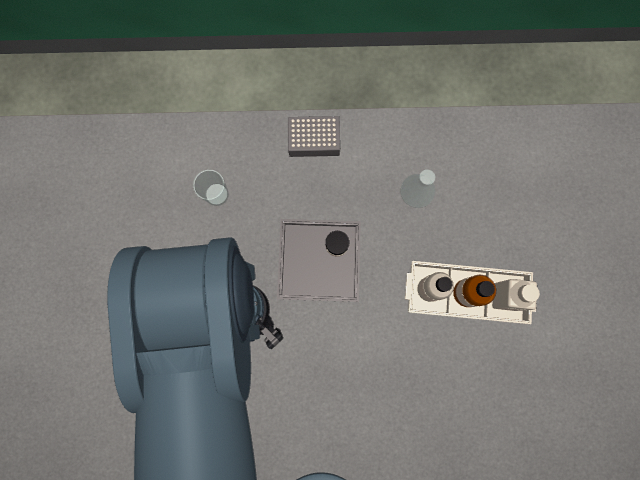

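All three bottles are upright, one per compartment (caps at 444,285, 486,289 and 530,293), and the jar hasn't moved (337,242). Now the jar.

```bash
python3 - <<'E'
from h import *
q=np.pi/4
pick("jar",OBJ["jar"][0],TY+q); place("jar",PAN,TY+q,.073)
bot.goto([.45,-.1,.32],rot(TY+q)); c=shot("a3"); shot("a3s","side")
m=((c["img"].max(2)<48)*255).astype('uint8')
for b in blobs(m,(125,250,205,330),100):
    (x,y),r=cv2.minEnclosingCircle(b); print(x,y,r,cast(c,(x,y),.131).round(4))
for n,uv,z in(("a",None,.152),): pass
for b in blobs(m,(400,250,545,330),60):
    (x,y),r=cv2.minEnclosingCircle(b); print("cap",x,y,r,[cast(c,(x,y),z).round(4) for z in(.152,.162)])
print([comp(k) for k in(-1,0,1)])
E
```

```text
jar t 37.7 open 0.0524 F 63.03555607795715 [ 0.60766008 -0.04967     0.03110839]
 lifted open 0.0526
 placed hit True z off 0.0011
 t 45.2
155.2058868408203 290.26470947265625 13.486281394958496 [0.5023 0.3308 0.131 ]
[array([ 0.48094965, -0.43390585]), array([ 0.4911, -0.3475]), array([ 0.50125035, -0.26109415])]
```

View pics/a3.png

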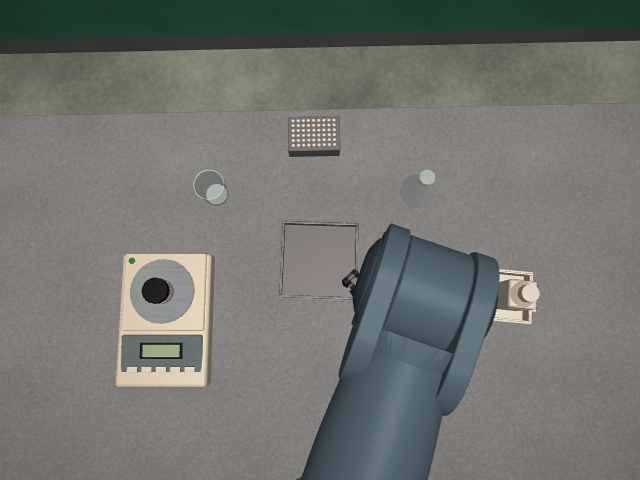

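The jar stands on the pan centre, within 4 mm (lid at 155,290). Now I'll put the bottles back.

```bash
python3 - <<'E'
from h import *
q=np.pi/4
bot.goto([.45,.1,.32],rot(TY+q)); c=bot.camera("top")
m=((c["img"].max(2)<48)*255).astype('uint8')
for b in blobs(m,(425,270,500,310),60):
    (x,y),r=cv2.minEnclosingCircle(b); print("cap",r,[cast(c,(x,y),z).round(4) for z in(.152,.162)])
for n,k,s in(("square",-1,-1),("slim",1,1),("amber",0,-1)):
    pick(n,comp(k),CY+s*q); place(n,np.array(OBJ[n][0]),TY+s*q)
bot.goto([.35,.25,.35],rot(TY+q)); c=shot("a4"); shot("a4s","side")
m=((c["img"].max(2)<48)*255).astype('uint8')
for b in blobs(m,(285,225,355,298),50):
    (x,y),r=cv2.minEnclosingCircle(b); print("dark",x,y,r)
E
```

```text
cap 8.631438255310059 [array([ 0.4906, -0.3436,  0.152 ]), array([ 0.49  , -0.3405,  0.162 ])]
square t 51.8 open 0.034 F 59.710421562194824 [ 0.48121044 -0.43411861  0.13509452]
 lifted open 0.0337
 placed hit True z off 0.0011
 t 58.9
slim t 62.6 open 0.0283 F 59.23838138580322 [ 0.50212062 -0.26141313  0.14205714]
 lifted open 0.0278
 placed hit True z off 0.001
 t 69.0
amber t 72.4 open 0.0301 F 59.62503790855408 [ 0.4914935  -0.34777003  0.13207044]
 lifted open 0.0302
 placed hit True z off 0.001
 t 78.9
dark 297.0 271.5 7.159010887145996
dark 335.0813903808594 271.6395263671875 6.948200225830078
```

View pics/a4.png

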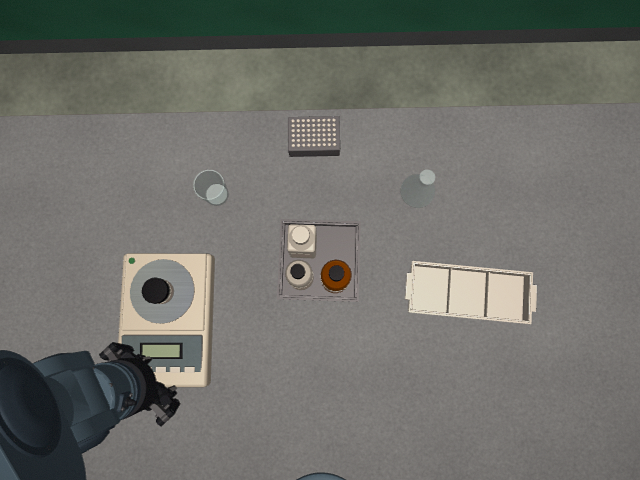

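View pics/a4s.png

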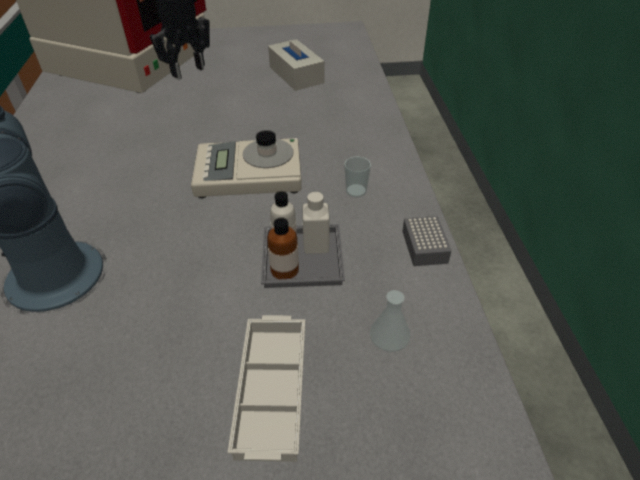

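Both views show the bottles upright in their corners, within about 1–2 px (under 5 mm) of where they started. The jar is centred on the pan, and the carrier and bystanders have not moved. The arm is clear.

```bash
python3 -c "
from bench import bot
print(bot.sign_off())"
```

```text
the job is handed in; nothing more can be done
None
```

The job is handed in, though the sign-off gave no verdict: in the last pictures the jar stood within about 4 mm of the pan centre and all three bottles stood upright in their own corners, the two measured being under 5 mm from where they started (the square one judged by eye), with the carrier, beaker and flask not visibly moved and about 79 s used when the last bottle was set down.

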